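Run a circuit board through the two-stop bench tester

TASK

Lay the board that sits on an aluminium plate flat in the dowelled nest of the tester's tray, either way round, and slide the tray fully home under the press. Then press the plunger knob down to its soft first stop and rest there for a second, push on through to the firm second stop and hold it there for a second, and let the knob come all the way up. Leave the board in the tester, never press the plunger before the tray is home, and leave the two bare boards where they lie.

Things in the scene. Friction and masses are not known exactly. Their poses are not given: they have to be found in the camera images.
- module_mid (a point): Centre (half-way up) of the board to test: green circuit board, 40 mm along its own x, 56 mm along its own y, fixed on an aluminium plate of the same outline; edge 7 mm thick in all (lower 5 mm is plate), components up to 3 mm higher; 50 g, loose, flat on the bench, z up, so this point is 3.5 mm above what it lies on. Grasp it across its 40 mm width at mid-length.
- tester: Fixed tester: flat grey box 178 x 104 mm, top 29 mm high (slide rails to 39 mm), two columns carrying an aluminium bridge. Origin on the bench top right under the plunger's axis, z up. Its +x is the way the tray slides home; the tray comes out to -x. The bridge spans 30 mm along x and 108 mm along y about the axis, 88 to 102 mm high (107 with its nuts).
- nest (a point): Centre of the nest's floor on the tray, 44 mm above the bench, axes parallel to the tester's. Black H-shaped cradle with eight steel dowels, 13.5 mm high with tapered tips. The board's 56 mm length lies along x, its 40 mm width along y, about 1.7 mm play each side. The long sides are open over the middle 38 mm for fingers; beside the floor there the tray's frame lies 8 mm below the floor.
- tray_tab (a point): Centre of the tray's upright black tab, 9 mm thick along the tester's x, 46 mm wide along its y, from 30 to 60 mm above the bench; push it (or pinch it from above) along the tester's +x. It lies 70.5 mm from the nest's centre towards -x.
- tray (a joint): Tray slide in m: 0 fully out, 0.115 fully home against its stop (nest under the plunger); about 1.5 N of friction, stays where it is left. It starts between 0 and 0.015.
- knob_top (a point): Centre of the flat top of the plunger's black knob (34 mm across), 140 mm above the bench when up; it moves with the knob. Press it straight down with the closed fingers.
- plunger (a joint): Plunger travel down, m: 0 = up, springs back. 2 to 4.5 N over the first 12 mm, where its four pins meet the board (soft first stop; only with board and tray in place). This stop holds until about 11 N, then gives 5 mm more against a stiffer spring, reaching about 16 N at 0.017, where a collar meets the bridge (firm second stop).
- cradle (a joint): Sinking of the sprung nest floor in m: 0 at rest, held up by a preloaded spring until about 7 N press on the board; about 0.0045 at the plunger's second stop.
- long_board: Bare narrow circuit board 24 x 92 mm without a plate, lying on the bench; origin under its centre. Not needed.
- narrow_board: Bare narrow circuit board 26 x 62 mm without a plate, lying on the bench; origin under its centre. Not needed.

How it is judged:
On the way, in this order (a step that is already met when the one before it is completed fails the run):
1. the board lies flat in the nest between the dowels, let go (horizontal distance between module_mid and nest below 0.004 m and z of module_mid in the frame of nest between 0.001 and 0.0055 m and angle between the y axis of module_mid and the x axis of nest, either way round below 0.15 rad and contact force between the fingers and module below 0.05 N), for 0.2 s.
2. the tray is fully home with the board in it (value of joint tray above 0.1125 m and horizontal distance between module_mid and nest below 0.004 m and z of module_mid in the frame of nest below 0.0055 m), for 0.2 s.
3. the plunger rests at its soft first stop, without pushing the cradle down (value of joint plunger between 0.01 and 0.0138 m and value of joint cradle below 0.0015 m), for 0.5 s.
4. the plunger is held at its firm second stop, the cradle pushed down with the board (value of joint plunger above 0.0152 m and value of joint cradle above 0.003 m), for 0.5 s.
At the end, for the whole second after the job is handed in: The plunger is all the way up (within 1 mm), the tray is home (within 2.5 mm of its stop), and the board lies at rest and flat in the nest, within 4 mm of its centre and 0.15 rad of its direction (all of step 2 and value of joint each of plunger, cradle below 0.001 m and z of module_mid in the frame of nest above 0.001 m and angle between the y axis of module_mid and the x axis of nest, either way round below 0.15 rad and linear speed of module below 0.02 m/s); the robot touches nothing.
It fails at once if the plunger is pressed (more than 5 mm) while the tray is not home (value of joint plunger above 0.005 m and value of joint tray below 0.11 m).
It fails at once if one of the two bare boards is moved by more than 20 mm (distance of any of long_board, narrow_board from where it was at the start of the episode above 0.02 m).
It also fails if it takes over 64 s, if anything falls off the work surface, if the arm or the gripper's body presses on something with over 40 N, if the wrist force passes 120 N, or if a joint passes its speed limit or range.

ROBOT

A 6-joint arm with a two-finger parallel gripper is mounted at the origin on a cart in front of the work surface, level with it; the furniture and walls round the work are solid. World frame = base frame: x ahead of the robot, y to its left, z up, the work surface at z = 0. Lengths are in m, angles in rad, forces in N, time in s.
With the tool pointing down it reaches from about 0.25 to 0.725 m from the base axis. Payload 9.7 kg.
Tool frame: the origin (TCP) lies midway between the tips of the shut fingers; the grasp point (between the pads) lies 19 mm behind it; z points along the fingers, y is the line along which they close (so a half turn about z gives the same grasp; the last joint's range is limited). The gripper opens to 85 mm and grips with 20 to 120 N. Pads are 22 mm wide; open, the fingers measure 114 mm over their backs; the gripper's body (76 mm by 85 mm) begins 54 mm behind the grasp point. The pads swing forward as they close: fully open they stand 13 mm farther back than shut.
Start: joints at [-1.194, 0.087, 0.176, 1.66, 0, 1.571], TCP at [0.202, -0.511, 0.231] pointing down, gripper open.
Joint ranges: [-3.13, 3.13], [-0.85, 1.81], [-1.15, 1.24], [-2.2, 2.28], [-1.44, 1.52], [-3.14, 3.14]. Speed limits (rad/s): [2.22, 2.22, 2.57, 3.14, 3.14, 3.14].

INTERFACE

Orientations are given as a rotation vector (axis times angle).
In Python, from workcell import ctrl gives the robot as it stands.
- The arm moves only by the shell command python3 -m crank 'ROWS' [FORCE]. ROWS is JSON, a list of rows, each an object with "rot": the turn, a rotation vector about the tool's x, y, z in rad, a list of three; "delta_pos": the shift along the tool's x, y, z in m, a list of three; "gripper": the opening, from 0 (shut) to 1 (fully open). In form: [{"rot": [ax, ay, az], "delta_pos": [x, y, z], "gripper": gripper}, ...]. A call has exactly 5 rows; each row shifts and turns the commanded pose from where the row before left it, along the tool's axes as they then stand; what a row does not reach is not made up. A row lasts 1/8 s, in which the tool goes at most 62.5 mm and 10.7 degrees, less where a joint would pass 70% of its speed; a pose out of reach is approached as far as the arm can. A call is refused whole if a number of a shift passes 0.0625 or a number of a turn 0.188, either way. A call with a gripper value outside its range is refused whole. The fingers move at their own pace and stop on an object; FORCE is the grip in N (left out, the last holds). Time passes only in rows, so rows that do not move let the fingers close, or fill a call up. It gives the time, the measured TCP pose, the force, the opening and the grip force at its end, in the units of the state.
- ctrl.read_state(): the state, without advancing time (a new reading comes with each control period).
- ctrl.get_image(name): name is "scene" or "top" or "wrist"; returns the picture (480x640x3 uint8, red, green, blue); there is no depth.
- ctrl.get_calibration(name): a dict with "fx", "fy", "cx", "cy" (pixels), "R" (3x3) and "t" (3): a world point X has camera coordinates R X + t; the wrist camera has in their place "tool_from_camera" (4x4, takes a point from camera to tool coordinates, whose origin is the TCP and whose axes are the flange's). Camera axes: x right, y down, z forward; pixel columns grow to the right and rows downward; lengths in m; the calibration is good to about 2 mm. The wrist camera is an equidistant fisheye: a pixel r from the principal point sees the ray r / f radians off the axis. A picture is of the moment at which its call begins: read the wrist's pose just before it. get_calibration takes no time and is no camera call.
- ctrl.hand_in(): hands the job in; it is judged then, once.
The state is a dict: "clock": time; "joints": joint angles; "joint_vel": joint speeds; "tau": joint torques, N m; "tool_pos": TCP position; "ee_rot": TCP orientation; "contact_force": force on the tool from outside, world axes, zero at the start; "wrist_torque": the same for the moment, N m; "finger_gap": finger opening in m; "finger_force": force on a finger pad.
Only numpy, scipy, OpenCV 4.12 (cv2) and the standard library are available. Lean on these libraries where they do the work, as an engineer would, in place of code of your own. Each camera call takes 0.05 s, during which the arm holds its last target. There are 200 camera calls.

## Working session

There is one attempt and no reset: what is moved stays moved. The work goes in short steps, Python scripts to look and compute and a shell command to move; the robot and the scene stay as the last step left them, time stands still between calls to the robot, and variables do not carry over. Pictures are saved under pics/ and viewed, at most 10 in all, crops included, and the job is handed in when it is done.

```bash
mkdir -p pics; ls
python3 - <<'E'
from workcell import ctrl
import cv2
s=ctrl.read_state(); print(s)
for n in ("top","scene"):
    im=ctrl.get_image(n); cv2.imwrite(f"pics/{n}0.png",im[:,:,::-1]); print(n,ctrl.get_calibration(n))
print(ctrl.get_calibration("wrist"))
E
```

```text
pics
{'clock': 0.0, 'joints': array([-1.19399995e+00,  8.74298814e-02,  1.75102233e-01,  1.65979068e+00,
        1.51750369e-05,  1.57083449e+00]), 'joint_vel': array([ 0.0011508 , -0.00047234,  0.00033903, -0.00055665,  0.00031173,
       -0.0014995 ]), 'tau': array([-1.72982192e-03, -5.20392501e+01,  4.64798784e+01,  1.66348089e-02,
       -5.12497513e-05, -1.74870627e-05]), 'tool_pos': array([ 0.20228517, -0.5111931 ,  0.2305833 ]), 'ee_rot': array([-3.08473650e+00, -5.88072657e-01,  3.65390220e-04]), 'contact_force': array([ 0.4195932 , -0.79705049, -0.16936522]), 'wrist_torque': array([0.03293545, 0.03613021, 0.00698144]), 'finger_force': 0.0, 'finger_gap': 0.0853963158027895}
top {'fx': 576.7079708121056, 'fy': 576.7079708121056, 'cx': 313.63020553773873, 'cy': 231.2863115118393, 'R': array([[ 0.02435405, -0.99948218,  0.02102996],
       [-0.99259726, -0.02667933, -0.11848582],
       [ 0.11898553, -0.01798867, -0.99273302]]), 't': array([0.15731091, 0.47528556, 1.09462358])}
scene {'fx': 594.3006142412554, 'fy': 594.3006142412554, 'cx': 316.5562207196936, 'cy': 230.7233465388303, 'R': array([[-0.57316822, -0.81918078,  0.02051922],
       [-0.52159273,  0.34540887, -0.78014981],
       [ 0.63199621, -0.45785976, -0.62525613]]), 't': array([0.41800955, 0.26977056, 0.9622871 ])}
{'fx': 371.64829954431775, 'fy': 371.64829954431775, 'cx': 322.33779457693447, 'cy': 240.5851053675468, 'tool_from_camera': array([[ 8.48301547e-04, -9.51058488e-01, -3.09009760e-01,
         7.95029051e-02],
       [ 9.99999626e-01,  7.55172079e-04,  4.20984803e-04,
        -3.20327587e-04],
       [-1.67025627e-04, -3.09010002e-01,  9.51058774e-01,
        -1.42594377e-01],
       [ 0.00000000e+00,  0.00000000e+00,  0.00000000e+00,
         1.00000000e+00]])}
```

View pics/top0.png

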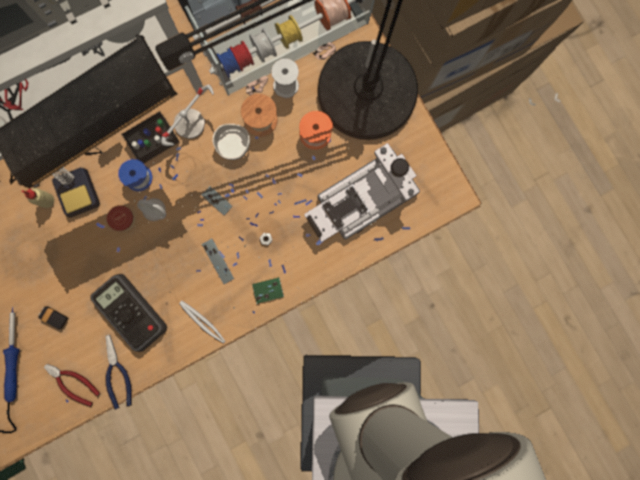

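View pics/scene0.png

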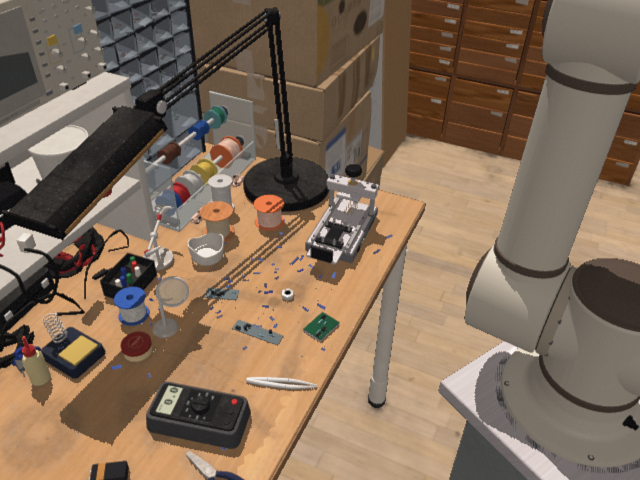

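Top view: the green board is at (267,290), the tester has its knob at (400,166) and its tab near (318,225), and the bare boards are at (217,260) and (217,200). Next I measure these and look at the tester close up.

```bash
cat > h.py <<'E'
from workcell import ctrl
import cv2, numpy as np
from scipy.spatial.transform import Rotation as Ro
def ray(n,px,st=None):
    c=ctrl.get_calibration(n); px=np.atleast_2d(np.array(px,float))
    x=(px-[c['cx'],c['cy']])/[c['fx'],c['fy']]
    if n=='wrist':
        r=np.linalg.norm(x,axis=1,keepdims=True); d=np.hstack([x/np.maximum(r,1e-9)*np.sin(r),np.cos(r)])
        R=Ro.from_rotvec(st['ee_rot']).as_matrix(); T=c['tool_from_camera']
        return st['tool_pos']+R@T[:3,3],(R@T[:3,:3]@d.T).T
    d=np.hstack([x,np.ones((len(x),1))]); return -c['R'].T@c['t'],(c['R'].T@d.T).T
def plane(n,px,z,st=None):
    o,d=ray(n,px,st); return o+d*((z-o[2])/d[:,2:])
def green(im):
    h=cv2.cvtColor(im,cv2.COLOR_RGB2HSV); m=cv2.inRange(h,(50,110,40),(85,255,255))
    m=cv2.morphologyEx(m,cv2.MORPH_CLOSE,np.ones((7,7)))
    cs,_=cv2.findContours(m,cv2.RETR_EXTERNAL,cv2.CHAIN_APPROX_NONE); return max(cs,key=cv2.contourArea)[:,0]
E
python3 - <<'E'
from h import *
im=cv2.imread('pics/top0.png')[:,:,::-1].copy()
c=green(im); P=plane('top',c,0.007)[:,:2]; print(cv2.minAreaRect((P*1000).astype(np.float32)), cv2.boundingRect(c))
print('knob',plane('top',[400,166],.14),'tab',plane('top',[318,222],.06))
cv2.imwrite('pics/t1.png',cv2.resize(im[130:260,240:440,::-1],None,fx=4,fy=4,interpolation=cv2.INTER_CUBIC))
E
```

```text
((645.317138671875, 508.6402893066406), (4.6194915771484375, 3.544167995452881), 28.88306427001953) (145, 141, 3, 3)
knob [[0.57835014 0.02098153 0.14      ]] tab [[0.48498803 0.1622102  0.06      ]]
```

View pics/t1.png

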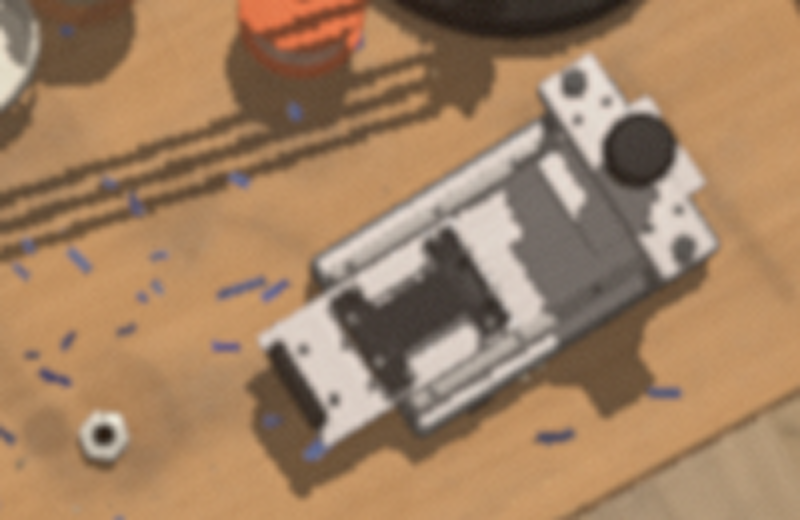

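Crop: knob centre is at (640,149), or full-image (400,167). The tab runs from (275,347) to (318,425), and the H cradle centre is about (420,308).

```bash
sed -i 's/(50,110,40),(85,255,255)/(50,80,20),(90,255,255)/' h.py
python3 - <<'E'
from h import *
im=cv2.imread('pics/top0.png')[:,:,::-1].copy()
print(cv2.cvtColor(im,cv2.COLOR_RGB2HSV)[285:294:3,258:280:5].tolist())
sub=np.zeros_like(im); sub[270:310,245:290]=im[270:310,245:290]
c=green(sub); P=plane('top',c,0.007)[:,:2]; print(cv2.minAreaRect((P*1000).astype(np.float32)), cv2.boundingRect(c))
f=lambda x,y:(240+x/4,130+y/4)
k=plane('top',f(640,149),.14)[0];t=plane('top',f(297,386),.06)[0];n=plane('top',f(420,308),.05)[0]
d=(k-t)[:2]; print('knob',k,'tab',t,'nest',n,'yaw',np.degrees(np.arctan2(d[1],d[0])),np.linalg.norm(d), np.linalg.norm((n-t)[:2]))
for a,b,z in (((275,347),(318,425),.06),((320,268),(545,125),.039),((573,82),(683,248),.107)):
    v=(plane('top',f(*b),z)-plane('top',f(*a),z))[0]; print('angle',np.degrees(np.arctan2(v[1],v[0])),np.linalg.norm(v))
E
```

```text
[[[55, 85, 84], [56, 82, 90], [73, 66, 108], [39, 70, 69], [58, 80, 89]], [[54, 80, 86], [56, 85, 87], [58, 76, 87], [61, 75, 92], [57, 87, 88]], [[55, 84, 85], [56, 80, 86], [60, 59, 95], [63, 53, 86], [57, 81, 85]]]
((355.58868408203125, 256.76068115234375), (34.48678207397461, 48.93832778930664), 15.392740249633789) (254, 279, 28, 23)
knob [0.57608419 0.02096668 0.14      ] tab [0.476226   0.16908828 0.06      ] nest [0.51673875 0.11092702 0.05      ] yaw -56.01358493125116 0.178638376568773 0.07088029617475348
angle -149.8951411255804 0.042248160035616426
angle -55.677478681950745 0.13120852361829866
angle -146.1190749349969 0.09164208530113631
```

```bash
python3 -m crank '[{"rot":[0,0,-0.183],"delta_pos":[0,0,0],"gripper":1},{"rot":[0,0,-0.183],"delta_pos":[0,0,0],"gripper":1},{"rot":[0,0,-0.183],"delta_pos":[0,0,0],"gripper":1},{"rot":[0,0,-0.183],"delta_pos":[0,0,0],"gripper":1},{"rot":[0,0,-0.183],"delta_pos":[0,0,0],"gripper":1}]'
python3 -m crank '[{"rot":[0,0,-0.183],"delta_pos":[0,0,0],"gripper":1},{"rot":[0,0,-0.183],"delta_pos":[0,0,0],"gripper":1},{"rot":[0,0,-0.183],"delta_pos":[0,0,0],"gripper":1},{"rot":[0,0,0],"delta_pos":[0.044,0.022,0],"gripper":1},{"rot":[0,0,0],"delta_pos":[0.044,0.022,0],"gripper":1}]'
python3 -m crank '[{"rot":[0,0,0],"delta_pos":[0.044,0.022,0],"gripper":1},{"rot":[0,0,0],"delta_pos":[0.044,0.022,0],"gripper":1},{"rot":[0,0,0],"delta_pos":[0.044,0.022,0],"gripper":1},{"rot":[0,0,0],"delta_pos":[0.044,0.022,0],"gripper":1},{"rot":[0,0,0],"delta_pos":[0.044,0.022,0],"gripper":1}]'
python3 -c "
from workcell import ctrl;print(ctrl.read_state()['joints'])"
```

```text
clock: 0.72
tool_pos: [0.2023, -0.5113, 0.2308]
ee_rot: [-2.502, -1.898, -0.0]
contact_force: [0.2, -0.1, -0.3]
finger_gap: 0.0853
finger_force: 0.0
clock: 1.35
tool_pos: [0.2212, -0.4137, 0.2304]
ee_rot: [-1.903, -2.498, -0.001]
contact_force: [0.9, 0.3, 1.0]
finger_gap: 0.0853
finger_force: 0.0
clock: 1.98
tool_pos: [0.2685, -0.172, 0.2311]
ee_rot: [1.903, 2.499, 0.0]
contact_force: [1.1, 0.1, -0.8]
finger_gap: 0.0853
finger_force: 0.0
[-5.69980762e-01 -4.59429736e-01 -2.88429597e-01  1.74166017e+00
  7.60067031e-05  7.31550023e-01]
```

```bash
python3 -m crank '[{"rot":[0,0,0],"delta_pos":[0.0433,0.022,0.006],"gripper":1},{"rot":[0,0,0],"delta_pos":[0.0433,0.022,0.006],"gripper":1},{"rot":[0,0,0],"delta_pos":[0.0433,0.022,0.006],"gripper":1},{"rot":[0,0,0],"delta_pos":[0.0433,0.022,0.006],"gripper":1},{"rot":[0,0,0],"delta_pos":[0.0433,0.022,0.006],"gripper":1}]'
python3 -m crank '[{"rot":[0,0,0],"delta_pos":[0.0433,0.022,0.006],"gripper":1},{"rot":[0,0,0],"delta_pos":[0.0433,0.022,0.006],"gripper":1},{"rot":[0,0,0],"delta_pos":[0.0433,0.022,0.006],"gripper":1},{"rot":[0,0,0],"delta_pos":[0.0433,0.022,0.006],"gripper":0.7},{"rot":[0,0,0],"delta_pos":[0,0,0],"gripper":0.7}]'
python3 - <<'E'
from h import *
st=ctrl.read_state(); im=ctrl.get_image('wrist'); cv2.imwrite('pics/w1.png',im[:,:,::-1]); np.save('w1.npy',np.r_[st['tool_pos'],st['ee_rot']])
c=green(im); P=plane('wrist',c,0.007,st)[:,:2]; print(cv2.minAreaRect((P*1000).astype(np.float32)), cv2.boundingRect(c),st['tool_pos'],st['finger_gap'])
E
```

```text
clock: 2.6
tool_pos: [0.3168, 0.0662, 0.2011]
ee_rot: [1.902, 2.5, 0.001]
contact_force: [0.7, -0.9, -0.6]
finger_gap: 0.0857
finger_force: 0.0
clock: 3.22
tool_pos: [0.3552, 0.2569, 0.1757]
ee_rot: [-1.898, -2.502, 0.004]
contact_force: [-0.5, -0.9, -1.1]
finger_gap: 0.0599
finger_force: 0.0
((354.18731689453125, 255.3299102783203), (38.819271087646484, 52.93010711669922), 15.696517944335938) (298, 188, 46, 60) [0.35517625 0.25694463 0.1757226 ] 0.05992356502945333
```

View pics/w1.png

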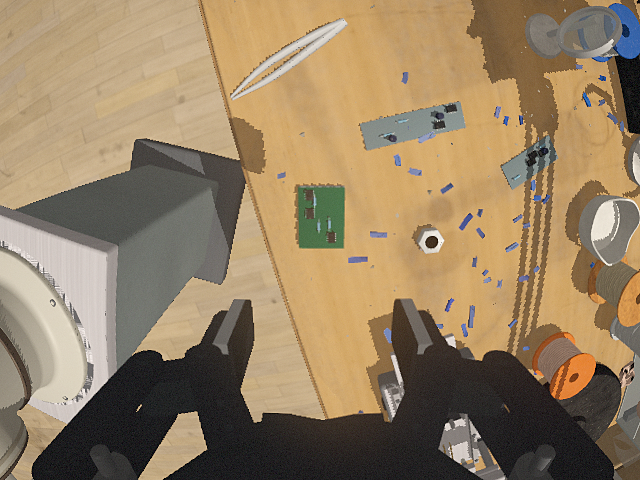

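Wrist view: the green board is at (320,217), seen between and ahead of the fingers, and the tester shows at the bottom right. The estimate agrees with the top camera to within 2 mm, so I descend and grasp.

```bash
python3 -m crank '[{"rot":[0,0,0],"delta_pos":[-0.0013,-0.0014,0.045],"gripper":0.7},{"rot":[0,0,0],"delta_pos":[0,0,0.045],"gripper":0.7},{"rot":[0,0,0],"delta_pos":[0,0,0.04],"gripper":0.7},{"rot":[0,0,0],"delta_pos":[0,0,0.025],"gripper":0.7},{"rot":[0,0,0],"delta_pos":[0,0,0.010],"gripper":0.7}]'
python3 -m crank '[{"rot":[0,0,0],"delta_pos":[0,0,0.005],"gripper":0.7},{"rot":[0,0,0],"delta_pos":[0,0,0.004],"gripper":0.7},{"rot":[0,0,0],"delta_pos":[0,0,0],"gripper":0.5},{"rot":[0,0,0],"delta_pos":[0,0,0],"gripper":0.4},{"rot":[0,0,0],"delta_pos":[0,0,0],"gripper":0.3}]' 40
```

```text
clock: 3.9
tool_pos: [0.3539, 0.252, 0.0113]
ee_rot: [-1.903, -2.499, 0.003]
contact_force: [-0.0, 0.3, -0.4]
finger_gap: 0.0597
finger_force: 0.0
clock: 4.53
tool_pos: [0.3548, 0.2535, 0.0042]
ee_rot: [1.902, 2.5, 0.001]
contact_force: [-1.6, -1.7, 7.1]
finger_gap: 0.0374
finger_force: 39.7
```

```bash
python3 -m crank '[{"rot":[0,0,0],"delta_pos":[0,0,-0.01],"gripper":0.3},{"rot":[0,0,0],"delta_pos":[0,0,-0.03],"gripper":0.3},{"rot":[0,0,0],"delta_pos":[0,0,-0.04],"gripper":0.3},{"rot":[0,0,-0.161],"delta_pos":[0,0,-0.04],"gripper":0.3},{"rot":[0,0,-0.161],"delta_pos":[0,0,-0.03],"gripper":0.3}]'
python3 -m crank '[{"rot":[0,0,0],"delta_pos":[-0.041,0.011,0],"gripper":0.3},{"rot":[0,0,0],"delta_pos":[-0.041,0.011,0],"gripper":0.3},{"rot":[0,0,0],"delta_pos":[-0.041,0.011,0],"gripper":0.3},{"rot":[0,0,0],"delta_pos":[-0.041,0.011,0],"gripper":0.3},{"rot":[0,0,0],"delta_pos":[-0.041,0.011,0],"gripper":0.3}]'
python3 - <<'E'
from h import *
st=ctrl.read_state(); im=ctrl.get_image('wrist'); cv2.imwrite('pics/w2.png',im[:,:,::-1]); np.save('w2.npy',np.r_[st['tool_pos'],st['ee_rot']])
print(st['tool_pos'],st['ee_rot'],st['finger_gap'],st['finger_force'])
E
```

```text
clock: 5.15
tool_pos: [0.3548, 0.2535, 0.1558]
ee_rot: [1.469, 2.776, 0.003]
contact_force: [-0.4, 1.2, -1.4]
finger_gap: 0.0372
finger_force: 40.2
clock: 5.78
tool_pos: [0.5156, 0.1128, 0.154]
ee_rot: [1.477, 2.772, 0.001]
contact_force: [-0.2, 0.3, -0.7]
finger_gap: 0.0371
finger_force: 40.2
[0.51560474 0.112817   0.15395974] [1.47662445e+00 2.77240175e+00 8.02364987e-04] 0.03711519746263614 40.210177302360535
```

View pics/w2.png

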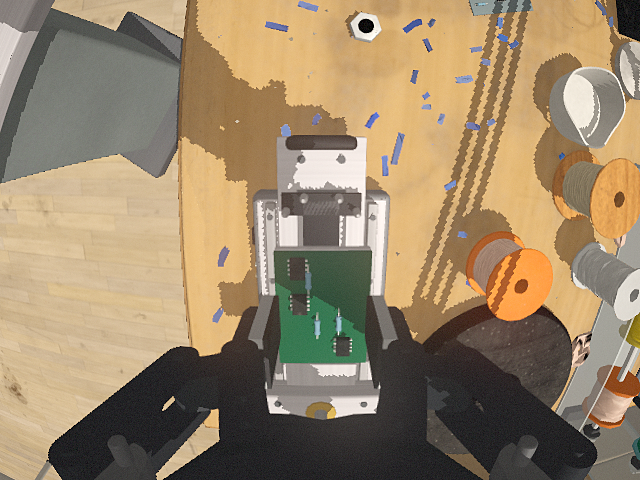

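Wrist view: the board is gripped square, with corners near (273,249), (370,248), (281,362) and (366,362). The tab is at about (321,142), and the outer dowels are near (285,211) and (357,210).

Run:
```python
from h import *
a=np.load('w2.npy'); st=dict(tool_pos=a[:3],ee_rot=a[3:]); R=Ro.from_rotvec(a[3:]).as_matrix()
im=cv2.imread('pics/w2.png')[:,:,::-1].copy()
tool=lambda P:((P-a[:3])@R)*1000
m=np.zeros((480,640),np.uint8); g=cv2.cvtColor(im,cv2.COLOR_RGB2GRAY); m[125:160,275:370]=(g[125:160,275:370]<75)*255
cs,_=cv2.findContours(m,cv2.RETR_EXTERNAL,cv2.CHAIN_APPROX_NONE); c=max(cs,key=cv2.contourArea)[:,0]
print('tab',cv2.boundingRect(c),cv2.minAreaRect(tool(plane('wrist',c,.06,st))[:,:2].astype(np.float32)))
c=green(im); print('board',cv2.boundingRect(c),cv2.minAreaRect(tool(plane('wrist',c,a[2]+.003,st))[:,:2].astype(np.float32)))
print('board corners',tool(plane('wrist',[(273,249),(370,248),(366,362),(281,362)],a[2]+.003,st)).round(1))
print('dowels',tool(plane('wrist',[(285,211),(357,210)],.0575,st)).round(1))
for y in (205,225,240):   # rail outer edges: saturation low = white rail
    s=cv2.cvtColor(im,cv2.COLOR_RGB2HSV)[y]; row=(s[:,1]<50)&(s[:,2]>110); xs=np.where(row[240:400])[0]+240
    print('rail',y,xs[0],xs[-1],tool(plane('wrist',[(xs[0],y),(xs[-1]+1,y)],.039,st)).round(1)[:,:2].tolist())
```

```text
tab (286, 135, 71, 15) ((67.98149871826172, -0.5346164703369141), (8.99476146697998, 44.26099395751953), 0.03589959815144539)
board (275, 266, 92, 97) ((-0.7717819213867188, 0.3778419494628906), (39.54441833496094, 48.24824523925781), 89.91423797607422)
board corners [[ 30.6 -19.4  -3. ]
 [ 31.1  19.4  -3. ]
 [-25.   20.6  -3. ]
 [-24.9 -18.8  -3. ]]
dowels [[ 22.4 -24.4  96.4]
 [ 23.1  23.3  96.5]]
rail 205 253 389 [[22.6, -49.3], [22.6, 48.8]]
rail 225 254 388 [[7.7, -49.3], [7.7, 48.8]]
rail 240 255 387 [[-3.8, -49.2], [-3.8, 48.7]]
```

```bash
python3 -m crank '[{"rot":[0,0,0],"delta_pos":[-0.0054,-0.0008,0.02],"gripper":0.3},{"rot":[0,0,0],"delta_pos":[0,0,0.03],"gripper":0.3},{"rot":[0,0,0],"delta_pos":[0,0,0.025],"gripper":0.3},{"rot":[0,0,0],"delta_pos":[0,0,0.005],"gripper":0.3},{"rot":[0,0,0],"delta_pos":[0,0,0],"gripper":0.3}]'
python3 - <<'E'
from h import *
st=ctrl.read_state(); im=ctrl.get_image('wrist'); cv2.imwrite('pics/w3.png',im[:,:,::-1])
a=np.r_[st['tool_pos'],st['ee_rot']]; np.save('w3.npy',a); R=Ro.from_rotvec(a[3:]).as_matrix()
tool=lambda P:((P-a[:3])@R)*1000
cv2.imwrite('pics/w3c.png',cv2.resize(im[40:420,200:440,::-1],None,fx=1.57,fy=1.57))
print(a); 
g=cv2.cvtColor(im,cv2.COLOR_RGB2GRAY); m=(g<75).astype(np.uint8)*255; m[240:]=0
cs,_=cv2.findContours(m,cv2.RETR_EXTERNAL,cv2.CHAIN_APPROX_NONE)
for c in cs:
    if cv2.contourArea(c)>300 and 250<cv2.boundingRect(c)[0]<400: print(cv2.boundingRect(c),cv2.minAreaRect(tool(plane('wrist',c[:,0],.06,st))[:,:2].astype(np.float32)))
E
```

```text
clock: 6.45
tool_pos: [0.5171, 0.109, 0.074]
ee_rot: [1.477, 2.773, 0.0]
contact_force: [0.4, 0.3, -0.4]
finger_gap: 0.0364
finger_force: 40.3
[5.17057967e-01 1.09019003e-01 7.40411210e-02 1.47661372e+00
 2.77262254e+00 4.25390874e-04]
(265, 214, 99, 26) ((35.089012145996094, -3.2713279724121094), (43.26491928100586, 11.474388122558594), 89.986083984375)
(270, 132, 106, 22) ((72.00218963623047, 0.3322925567626953), (44.1663703918457, 8.869243621826172), 89.33020782470703)
```

View pics/w3c.png

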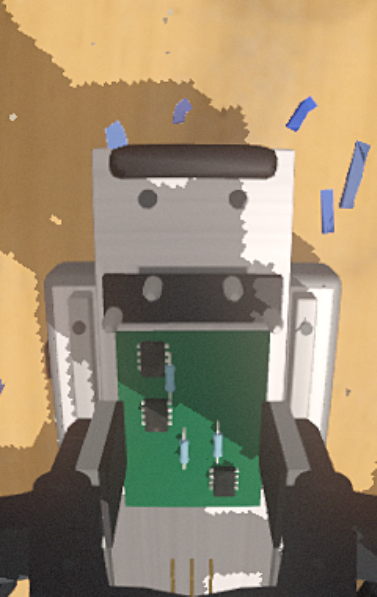

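Closer view: the board is centred laterally between the dowels, with its far edge at crop row 331. The tab centre is at tool x=72.0 mm, so the nest is at 1.5 mm and the board at about 2.7 mm. I shift it by −1.3 mm and lower.

```bash
python3 -m crank '[{"rot":[0,0,0],"delta_pos":[-0.0013,-0.0001,0],"gripper":0.3},{"rot":[0,0,0],"delta_pos":[0,0,0.008],"gripper":0.3},{"rot":[0,0,0],"delta_pos":[0,0,0.005],"gripper":0.3},{"rot":[0,0,0],"delta_pos":[0,0,0.004],"gripper":0.3},{"rot":[0,0,0],"delta_pos":[0,0,0],"gripper":0.3}]'
python3 - <<'E'
from h import *
st=ctrl.read_state(); im=ctrl.get_image('wrist'); print(st['tool_pos'],st['contact_force'])
cv2.imwrite('pics/w4c.png',cv2.resize(im[120:380,200:440,::-1],None,fx=2.2,fy=2.2))
E
```

```text
clock: 7.12
tool_pos: [0.5173, 0.1077, 0.0558]
ee_rot: [-1.477, -2.772, 0.001]
contact_force: [0.3, 0.5, -1.0]
finger_gap: 0.0372
finger_force: 40.3
[0.51728207 0.10771757 0.05580583] [ 0.30116032  0.49292073 -0.97343604]
```

View pics/w4c.png

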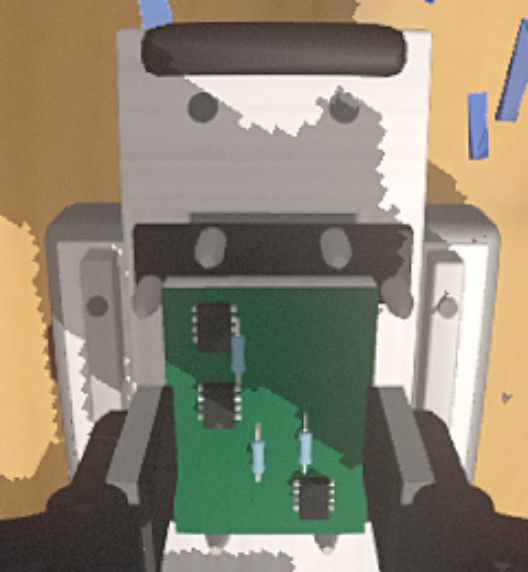

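The board's lower edge is already between the dowels, with no contact force. I keep lowering.

```bash
python3 -m crank '[{"rot":[0,0,0],"delta_pos":[0,0,0.003],"gripper":0.3},{"rot":[0,0,0],"delta_pos":[0,0,0.0025],"gripper":0.3},{"rot":[0,0,0],"delta_pos":[0,0,0.0015],"gripper":0.3},{"rot":[0,0,0],"delta_pos":[0,0,0],"gripper":0.3},{"rot":[0,0,0],"delta_pos":[0,0,0],"gripper":0.3}]'
```

```text
clock: 7.8
tool_pos: [0.5176, 0.1078, 0.0493]
ee_rot: [1.477, 2.773, 0.0]
contact_force: [-1.0, 0.5, -1.2]
finger_gap: 0.0368
finger_force: 40.3
```

```bash
python3 -m crank '[{"rot":[0,0,0],"delta_pos":[0,0,0.001],"gripper":0.3},{"rot":[0,0,0],"delta_pos":[0,0,0],"gripper":0.5},{"rot":[0,0,0],"delta_pos":[0,0,0],"gripper":0.6},{"rot":[0,0,0],"delta_pos":[0,0,0],"gripper":0.65},{"rot":[0,0,0],"delta_pos":[0,0,0],"gripper":0.65}]'
python3 -m crank '[{"rot":[0,0,0],"delta_pos":[0,0,-0.01],"gripper":0.65},{"rot":[0,0,0],"delta_pos":[0,0,-0.03],"gripper":0.65},{"rot":[0,0,0],"delta_pos":[0,0,-0.04],"gripper":0.5},{"rot":[0,0,0],"delta_pos":[0,0,0],"gripper":0.0},{"rot":[0,0,0],"delta_pos":[0,0,0],"gripper":0}]'
python3 - <<'E'
from h import *
st=ctrl.read_state(); im=ctrl.get_image('wrist'); print(st['tool_pos'],st['contact_force'])
a=np.r_[st['tool_pos'],st['ee_rot']]; R=Ro.from_rotvec(a[3:]).as_matrix(); tool=lambda P:((P-a[:3])@R)*1000
cv2.imwrite('pics/w5c.png',cv2.resize(im[100:360,200:440,::-1],None,fx=2.2,fy=2.2))
g=cv2.cvtColor(im,cv2.COLOR_RGB2GRAY); m=(g<75).astype(np.uint8)*255; m[200:]=0
cs,_=cv2.findContours(m,cv2.RETR_EXTERNAL,cv2.CHAIN_APPROX_NONE)
for c in cs:
    if cv2.contourArea(c)>300 and 250<cv2.boundingRect(c)[0]<400: print(cv2.boundingRect(c),cv2.minAreaRect(tool(plane('wrist',c[:,0],.06,st))[:,:2].astype(np.float32)))
c=green(im); print('board',cv2.boundingRect(c),cv2.minAreaRect(tool(plane('wrist',c,.051,st))[:,:2].astype(np.float32)))
E
```

```text
clock: 8.43
tool_pos: [0.5176, 0.1078, 0.0483]
ee_rot: [1.477, 2.773, 0.0]
contact_force: [-0.7, -0.2, -0.5]
finger_gap: 0.0551
finger_force: 0.0
clock: 9.05
tool_pos: [0.5175, 0.1078, 0.1283]
ee_rot: [1.477, 2.773, 0.0]
contact_force: [-0.4, 0.4, 0.3]
finger_gap: 0.0069
finger_force: 0.0
[0.51754137 0.10780151 0.12830158] [-0.37353565  0.35043238  0.33055948]
(284, 128, 79, 16) ((72.93423461914062, 0.6830654144287109), (8.662823677062988, 43.91115188598633), 0.008931240998208523)
board (290, 208, 65, 81) ((2.1303367614746094, 0.3647022247314453), (39.56026077270508, 53.46370315551758), 89.96585083007812)
```

View pics/w5c.png

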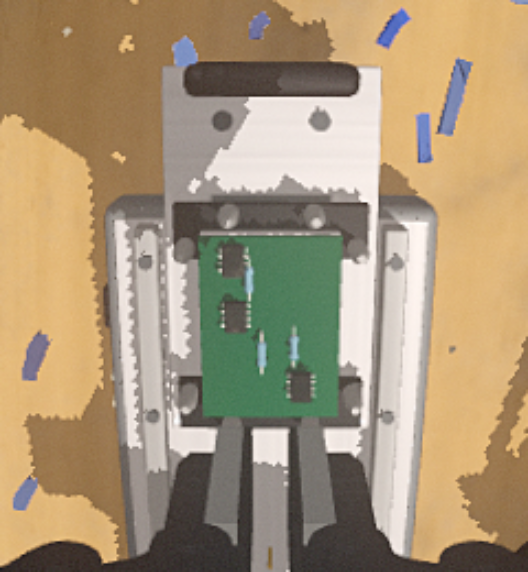

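The board lies flat in the nest, within about 0.5 mm of centre, with all eight dowels outside it. Next I go behind the tab with shut fingers.

```bash
python3 -m crank '[{"rot":[0,0,0],"delta_pos":[0.035,0,0],"gripper":0},{"rot":[0,0,0],"delta_pos":[0.04,0,0],"gripper":0},{"rot":[0,0,0],"delta_pos":[0.027,0.0005,0.01],"gripper":0},{"rot":[0,0,0],"delta_pos":[0,0,0.035],"gripper":0},{"rot":[0,0,0],"delta_pos":[0,0,0.037],"gripper":0}]'
python3 -m crank '[{"rot":[0,0,0],"delta_pos":[-0.005,0,0],"gripper":0},{"rot":[0,0,0],"delta_pos":[-0.005,0,0],"gripper":0},{"rot":[0,0,0],"delta_pos":[-0.005,0,0],"gripper":0},{"rot":[0,0,0],"delta_pos":[-0.01,0,0],"gripper":0},{"rot":[0,0,0],"delta_pos":[-0.01,0,0],"gripper":0}]'
```

```text
clock: 9.72
tool_pos: [0.4604, 0.1929, 0.0446]
ee_rot: [-1.475, -2.773, 0.001]
contact_force: [-0.3, 0.5, -0.0]
finger_gap: 0.0001
finger_force: 0.0
clock: 10.35
tool_pos: [0.4814, 0.1632, 0.047]
ee_rot: [1.477, 2.772, 0.002]
contact_force: [-0.4, 2.0, 1.6]
finger_gap: 0.0001
finger_force: 0.9
```

```bash
python3 -m crank '[{"rot":[0,0,0],"delta_pos":[-0.012,0,0],"gripper":0},{"rot":[0,0,0],"delta_pos":[-0.012,0,0],"gripper":0},{"rot":[0,0,0],"delta_pos":[-0.012,0,0],"gripper":0},{"rot":[0,0,0],"delta_pos":[-0.012,0,0],"gripper":0},{"rot":[0,0,0],"delta_pos":[-0.012,0,0],"gripper":0}]'
python3 -m crank '[{"rot":[0,0,0],"delta_pos":[-0.005,0,0],"gripper":0},{"rot":[0,0,0],"delta_pos":[-0.005,0,0],"gripper":0},{"rot":[0,0,0],"delta_pos":[-0.005,0,0],"gripper":0},{"rot":[0,0,0],"delta_pos":[-0.004,0,0],"gripper":0},{"rot":[0,0,0],"delta_pos":[-0.002,0,0],"gripper":0}]'
```

```text
clock: 10.98
tool_pos: [0.5144, 0.1131, 0.0462]
ee_rot: [-1.477, -2.773, 0.0]
contact_force: [-0.5, 1.6, 1.3]
finger_gap: 0.0001
finger_force: 0.9
clock: 11.6
tool_pos: [0.5257, 0.0963, 0.0462]
ee_rot: [-1.477, -2.773, 0.0]
contact_force: [-1.6, 1.1, -0.5]
finger_gap: 0.0002
finger_force: 0.8
```

```bash
python3 -m crank '[{"rot":[0,0,0],"delta_pos":[-0.002,0,0],"gripper":0},{"rot":[0,0,0],"delta_pos":[-0.002,0,0],"gripper":0},{"rot":[0,0,0],"delta_pos":[-0.001,0,0],"gripper":0},{"rot":[0,0,0],"delta_pos":[0,0,0],"gripper":0},{"rot":[0,0,0],"delta_pos":[0,0,0],"gripper":0}]'
```

```text
clock: 12.22
tool_pos: [0.5288, 0.0923, 0.0464]
ee_rot: [1.477, 2.772, 0.0]
contact_force: [0.0, -0.6, -0.7]
finger_gap: 0.0004
finger_force: 0.1
```

```bash
python3 -m crank '[{"rot":[0,0,0],"delta_pos":[-0.001,0,0],"gripper":0},{"rot":[0,0,0],"delta_pos":[-0.001,0,0],"gripper":0},{"rot":[0,0,0],"delta_pos":[0,0,0],"gripper":0},{"rot":[0,0,0],"delta_pos":[0,0,0],"gripper":0},{"rot":[0,0,0],"delta_pos":[0,0,0],"gripper":0}]'
```

```text
clock: 12.85
tool_pos: [0.5295, 0.0912, 0.0464]
ee_rot: [-1.476, -2.772, -0.001]
contact_force: [-3.3, 4.7, 1.1]
finger_gap: -0.0001
finger_force: 2.7
```

```bash
python3 -m crank '[{"rot":[0,0,0],"delta_pos":[-0.001,0,0],"gripper":0},{"rot":[0,0,0],"delta_pos":[-0.001,0,0],"gripper":0},{"rot":[0,0,0],"delta_pos":[-0.001,0,0],"gripper":0},{"rot":[0,0,0],"delta_pos":[0,0,0],"gripper":0},{"rot":[0,0,0],"delta_pos":[0,0,0],"gripper":0}]'
```

```text
clock: 13.48
tool_pos: [0.5295, 0.0911, 0.0464]
ee_rot: [-1.471, -2.769, -0.006]
contact_force: [-12.4, 17.0, 5.0]
finger_gap: 0.0002
finger_force: 10.7
```

The tray is firmly against its stop (21 N). I back off, rise, and go over the knob.

```bash
python3 -m crank '[{"rot":[0,0,0],"delta_pos":[0.008,0,0],"gripper":0},{"rot":[0,0,0],"delta_pos":[0.016,0,0],"gripper":0},{"rot":[0,0,0],"delta_pos":[0,0,-0.05],"gripper":0},{"rot":[0,0,0],"delta_pos":[0,0,-0.055],"gripper":0},{"rot":[0,0,0],"delta_pos":[0,0,-0.02],"gripper":0}]'
python3 -m crank '[{"rot":[0,0,0],"delta_pos":[-0.03,0,0],"gripper":0},{"rot":[0,0,0],"delta_pos":[-0.04,0,0],"gripper":0},{"rot":[0,0,0],"delta_pos":[-0.035,0,0],"gripper":0},{"rot":[0,0,0],"delta_pos":[0,0,0],"gripper":0},{"rot":[0,0,0],"delta_pos":[0,0,0],"gripper":0}]'
python3 - <<'E'
from h import *
st=ctrl.read_state(); im=ctrl.get_image('wrist'); print(st['tool_pos'],st['contact_force'])
a=np.r_[st['tool_pos'],st['ee_rot']]; np.save('w6.npy',a)
cv2.imwrite('pics/w6.png',im[:,:,::-1])
R=Ro.from_rotvec(a[3:]).as_matrix(); print('knob tool',(np.array([.577,.0202,.14])-a[:3])@R)
E
```

```text
clock: 14.1
tool_pos: [0.5187, 0.1087, 0.175]
ee_rot: [1.475, 2.769, 0.004]
contact_force: [-0.0, 0.0, -0.4]
finger_gap: -0.0003
finger_force: 0.0
clock: 14.72
tool_pos: [0.5761, 0.0215, 0.1712]
ee_rot: [-1.477, -2.772, 0.0]
contact_force: [0.4, 0.3, 0.0]
finger_gap: -0.0002
finger_force: 0.0
[0.57614923 0.02145853 0.17118961] [0.37811611 0.30618847 0.00106077]
knob tool [-1.52597807e-03  1.32702119e-05  3.11892727e-02]
```

View pics/w6.png

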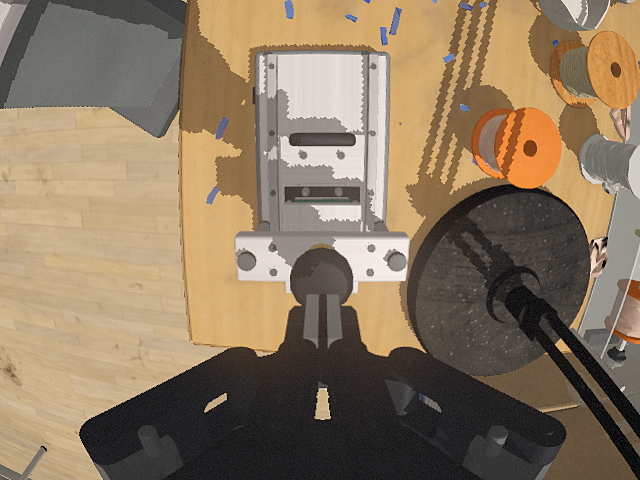

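The fingertips stand over the knob (centre at pixel (322,279)). Now I descend towards it.

```bash
python3 -m crank '[{"rot":[0,0,0],"delta_pos":[-0.0015,0,0.014],"gripper":0},{"rot":[0,0,0],"delta_pos":[0,0,0.012],"gripper":0},{"rot":[0,0,0],"delta_pos":[0,0,0.004],"gripper":0},{"rot":[0,0,0],"delta_pos":[0,0,0.003],"gripper":0},{"rot":[0,0,0],"delta_pos":[0,0,0],"gripper":0}]'
python3 -m crank '[{"rot":[0,0,0],"delta_pos":[0,0,0.0025],"gripper":0},{"rot":[0,0,0],"delta_pos":[0,0,0.002],"gripper":0},{"rot":[0,0,0],"delta_pos":[0,0,0.002],"gripper":0},{"rot":[0,0,0],"delta_pos":[0,0,0.001],"gripper":0},{"rot":[0,0,0],"delta_pos":[0,0,0],"gripper":0}]'
```

```text
clock: 15.4
tool_pos: [0.5773, 0.0198, 0.1384]
ee_rot: [-1.477, -2.773, -0.0]
contact_force: [-2.0, 0.0, 3.0]
finger_gap: -0.0007
finger_force: 1.1
clock: 16.02
tool_pos: [0.5775, 0.0197, 0.1308]
ee_rot: [1.477, 2.773, 0.0]
contact_force: [-1.1, 0.8, 4.4]
finger_gap: -0.0001
finger_force: 1.8
```

```bash
python3 -m crank '[{"rot":[0,0,0],"delta_pos":[0,0,0.0015],"gripper":0},{"rot":[0,0,0],"delta_pos":[0,0,0.001],"gripper":0},{"rot":[0,0,0],"delta_pos":[0,0,0.001],"gripper":0},{"rot":[0,0,0],"delta_pos":[0,0,0],"gripper":0},{"rot":[0,0,0],"delta_pos":[0,0,0],"gripper":0}]'
```

```text
clock: 16.65
tool_pos: [0.5776, 0.0197, 0.128]
ee_rot: [1.476, 2.772, 0.001]
contact_force: [-2.0, 0.8, 8.5]
finger_gap: 0.0004
finger_force: 4.3
```

The knob is at its soft stop: 12 mm of travel at 8.5 N. I rest there for over a second.

```bash
for i in 1 2; do python3 -m crank '[{"rot":[0,0,0],"delta_pos":[0,0,0],"gripper":0},{"rot":[0,0,0],"delta_pos":[0,0,0],"gripper":0},{"rot":[0,0,0],"delta_pos":[0,0,0],"gripper":0},{"rot":[0,0,0],"delta_pos":[0,0,0],"gripper":0},{"rot":[0,0,0],"delta_pos":[0,0,0],"gripper":0}]'; done
python3 -m crank '[{"rot":[0,0,0],"delta_pos":[0,0,0.0015],"gripper":0},{"rot":[0,0,0],"delta_pos":[0,0,0.0015],"gripper":0},{"rot":[0,0,0],"delta_pos":[0,0,0.0015],"gripper":0},{"rot":[0,0,0],"delta_pos":[0,0,0.0015],"gripper":0},{"rot":[0,0,0],"delta_pos":[0,0,0.0015],"gripper":0}]'
```

```text
clock: 17.27
tool_pos: [0.5776, 0.0197, 0.128]
ee_rot: [1.476, 2.772, 0.001]
contact_force: [-1.8, 1.0, 8.7]
finger_gap: 0.0002
finger_force: 4.3
clock: 17.9
tool_pos: [0.5776, 0.0197, 0.128]
ee_rot: [1.476, 2.772, 0.001]
contact_force: [-1.5, 1.2, 9.0]
finger_gap: -0.0002
finger_force: 4.3
clock: 18.52
tool_pos: [0.5778, 0.0197, 0.1229]
ee_rot: [1.475, 2.77, 0.003]
contact_force: [-9.2, 1.0, 31.3]
finger_gap: 0.0001
finger_force: 15.4
```

It is at the firm second stop (17 mm of travel). I hold there, then rise.

```bash
for i in 1 2; do python3 -m crank '[{"rot":[0,0,0],"delta_pos":[0,0,-0.0005],"gripper":0},{"rot":[0,0,0],"delta_pos":[0,0,0],"gripper":0},{"rot":[0,0,0],"delta_pos":[0,0,0],"gripper":0},{"rot":[0,0,0],"delta_pos":[0,0,0],"gripper":0},{"rot":[0,0,0],"delta_pos":[0,0,0],"gripper":0}]'; done
python3 -m crank '[{"rot":[0,0,0],"delta_pos":[0,0,-0.004],"gripper":0},{"rot":[0,0,0],"delta_pos":[0,0,-0.004],"gripper":0},{"rot":[0,0,0],"delta_pos":[0,0,-0.004],"gripper":0},{"rot":[0,0,0],"delta_pos":[0,0,-0.004],"gripper":0},{"rot":[0,0,0],"delta_pos":[0,0,-0.004],"gripper":0}]'
python3 -m crank '[{"rot":[0,0,0],"delta_pos":[0,0,-0.01],"gripper":0},{"rot":[0,0,0],"delta_pos":[0,0,-0.02],"gripper":0},{"rot":[0,0,0],"delta_pos":[0,0,-0.03],"gripper":0},{"rot":[0,0,0],"delta_pos":[0.03,0,-0.03],"gripper":0},{"rot":[0,0,0],"delta_pos":[0,0,0],"gripper":0}]'
python3 - <<'E'
from h import *
im=ctrl.get_image('wrist'); cv2.imwrite('pics/w7.png',im[60:400,160:480,::-1])
E
```

```text
clock: 19.15
tool_pos: [0.5777, 0.0197, 0.123]
ee_rot: [1.476, 2.771, 0.002]
contact_force: [-6.3, 1.1, 20.8]
finger_gap: -0.0003
finger_force: 10.5
clock: 19.77
tool_pos: [0.5777, 0.0197, 0.123]
ee_rot: [1.476, 2.771, 0.002]
contact_force: [-5.3, 0.4, 17.9]
finger_gap: 0.0001
finger_force: 9.1
clock: 20.4
tool_pos: [0.5774, 0.0197, 0.1407]
ee_rot: [-1.477, -2.773, 0.0]
contact_force: [-0.0, 0.6, 0.5]
finger_gap: 0.0003
finger_force: 0.0
clock: 21.02
tool_pos: [0.5608, 0.0455, 0.2337]
ee_rot: [1.474, 2.771, 0.003]
contact_force: [0.3, -0.0, -0.6]
finger_gap: 0.0002
finger_force: 0.0
```

View pics/w7.png

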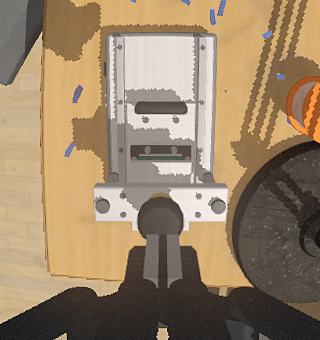

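The tray is home at crop (160,108), the board's edge shows in the nest at (163,155), the knob is up, and the gripper is clear.

```bash
python3 -c "
from workcell import ctrl;print(ctrl.hand_in())"
```

```text
the job is handed in; nothing more can be done
None
```

I laid the board in the nest, slid the tray home, pressed the knob to both stops with a one-second hold at each, let it come up, and handed the job in at about 21 s; the judge's verdict was not shown.

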